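# Lock the open stud of the booklet piercing jig

## Robot

A 7-joint arm with a two-finger parallel gripper is mounted at the origin on the work surface. World frame = base frame: x ahead of the robot, y to its left, z up, the work surface at z = 0. Lengths are in mm, angles in degrees, forces in N, time in s.
With the tool pointing down it reaches from about 350 to 900 mm from the base axis. Payload 8.1 kg.
Tool frame: the origin (TCP) lies midway between the tips of the shut fingers; the grasp point (between the pads) lies 19 mm behind it; z points along the fingers, y is the line along which they close (so a half turn about z gives the same grasp; the last joint's range is limited). The gripper opens to 92 mm and grips with 3 to 60 N. Pads are 19 mm wide; open, the fingers measure 130 mm over their backs; the gripper's body (75 mm by 190 mm) begins 47 mm behind the grasp point.
Start: joints at [-5.879, 24.895, 1.432, 90.138, -0.665, 64.973, -4.303], TCP at [625.013, -0.027, 226.742] pointing down, gripper open.
Joint ranges: [-149.89, 149.89], [-25.12, 119.58], [-72.63, 75.52], [4.76, 147.25], [-75.54, 255.54], [6.69, 114.76], [-157.13, 157.13]. Speed limits (degrees/s): [127.2, 127.2, 172.46, 172.46, 180, 180, 180].

## Interface

Orientations are given as a 3x3 rotation matrix whose columns are the frame's x, y, z axes.
In Python, from bench import readout, imaging, order gives the robot as it stands.
- The arm moves only by the tool arm_command, never from a script. Its argument "series" is one flat list of numbers, 6 for each row, row after row: the shift along the tool's x, y, z in m, then the turn, a rotation vector about the tool's x, y, z in degrees. In form: [x, y, z, rx, ry, rz, x, y, z, rx, ry, rz, ...]. A call has 1 to 5 rows; each row is the pose to reach, as a shift and turn from the pose commanded when the call began, along the tool's axes at that moment; what a row does not reach only later rows make up. A row lasts 1/8 s, in which the tool goes at most 62.5 mm and 10.7 degrees, less where a joint would pass 70% of its speed; a pose out of reach is approached as far as the arm can. A call with a gripper value outside its range is refused whole. "fingers" is the closure in counts, from 0 (fully open) to 255 (shut), set as the call begins (left out, the last holds). The fingers move at their own pace and stop on an object; "squeeze" is the grip in N (left out, the last holds). Time passes only in rows, so rows that repeat a pose let the fingers close. It gives the time, the measured TCP pose, the force, the opening and the grip force at its end, in the units of the state.
- readout.observe(): the state, without advancing time (a new reading comes with each control period).
- imaging.grab_frame(name): name is "scene" or "side" or "wrist"; returns (picture, depth): 400x640x3 uint8, red, green, blue; 400x640 float32, mm along the optical axis (not along the pixel's ray), 0 where there is no reading.
- imaging.camera_info(name): a dict with "fovy" (degrees; the focal length in pixels is half the picture's height over the tangent of half this angle, whatever the lens; pixels are square), "cx", "cy" (the principal point, pixels), "camera_from_world" (4x4, takes a point from world to camera coordinates). Camera axes: x right, y up, looking along -z (the intrinsics and any distortion apply to the point x, -y, -z); pixel columns grow to the right and rows downward; lengths in mm; the calibration is good to about 2 mm. A picture is of the moment at which its call begins: read the wrist's pose just before it. camera_info takes no time and is no camera call; for the wrist camera it gives the pose at the moment of the call.
- order.job_done(): hands the job in; it is judged then, once.
The state is a dict: "time_s": time; "joint_positions": joint angles; "dq": joint speeds; "joint_torque": joint torques, N m; "ee_pos": TCP position; "tcp_rot": TCP orientation; "wrist_force": force on the tool from outside, world axes, zero at the start; "wrist_torque": the same for the moment, N m; "gripper_width": opening from 0.0 (shut) to 1.0 (fully open); "finger_force": force on a finger pad.
Only numpy, scipy, OpenCV 4.12 (cv2) and the standard library are available. Lean on these libraries where they do the work, as an engineer would, in place of code of your own. Each camera call takes 0.05 s, during which the arm holds its last target. There are 200 camera calls.

## Task

The aluminium hole guide on the bookbinder's piercing jig is held by three blue quarter-turn studs, and one of them is still open: it stands proud and its bar lies across its two red marks. Push that stud in against its spring, turn it a quarter turn clockwise until its bar points to the red marks and it stays locked in, then let go. Leave the two locked studs as they are.

Things in the scene. Friction and masses are not known exactly. Their poses are not given: they have to be found in the camera images.
- stud_a_grip (a point): OPEN stud: point on its vertical axis, mid-height of its blue grip bar, 87.5 mm above the work surface (33.5 above the plate) when open. Bar 34 long, 12 wide, 25 mm tall, on a 48 mm round flange whose top is 11.5 mm below the point; fingertips may rest on the flange and push. Moves with the head: x along the bar, z up. 13 mm of air and a red neck under the flange. It may sit at any of 3 places.
- stud_a_turn (a joint): Turn of the open stud, rad, clockwise from above: about 0 open (bar across the red marks), 1.57 stop (bar in line with them). It turns only while pushed in 9 to 12 mm (12 is the bottom); spring 5 N at first, 12 N at the bottom; friction 0.02 N m. Let go at 1.25 or more, it rises to 5.5 mm below its open height and is caught. Let go earlier, it is not locked.
- stud_b_tip (a point): A LOCKED stud, to be left alone: same blue head, already turned and 5.5 mm lower. The point is on the upper edge of the end of its bar, 17 mm from its axis; x along the bar away from the axis, z up. Stud axes are at least 160 mm apart.
- stud_c_tip (a point): The other LOCKED stud, to be left alone: same point and axes as on the first.

How it is judged (in metres and radians):
On the way:
1. the open stud is pushed in (by more than 8 mm) while it is still unturned (below 0.5 rad) (height (world z) of stud_a_grip below 0.0795 m and value of joint stud_a_turn below 0.5 rad), for 0.04 s.
At the end, for the whole second after the job is handed in: The open stud is turned by more than 1.15 rad and is caught 3.5 to 7.5 mm below its open height (grip point 80 to 84 mm above the work surface), and both other studs are still locked (bar ends within 10 mm of where they were) (value of joint stud_a_turn above 1.15 rad and height (world z) of stud_a_grip between 0.08 and 0.084 m and distance of each of stud_b_tip, stud_c_tip from where it was at the start of the episode below 0.01 m); the robot touches nothing.
It fails at once if a locked stud is turned or its bar's end moves by more than 10 mm (distance of any of stud_b_tip, stud_c_tip from where it was at the start of the episode above 0.01 m).
It also fails if it takes over 35 s, if anything falls off the work surface, if the arm or the gripper's body presses on something with over 40 N, if the wrist force passes 120 N, or if a joint passes its speed limit or range.

## Working session

There is one attempt and no reset: what is moved stays moved. The work goes in short steps, Python scripts to look and compute and a tool call to move; the robot and the scene stay as the last step left them, time stands still between calls to the robot, and variables do not carry over. Pictures are saved under pics/ and viewed, at most 10 in all, crops included, and the job is handed in when it is done.

Besides the shell and the picture viewer there is one more tool, called after ">>>" by a JSON object that holds its "fn" and its "kwargs". arm_command: Moves the arm, as the interface text tells. Its arguments: {"type":"object","properties":{"series":{"type":"array","items":{"type":"number"}},"fingers":{"type":"number"},"squeeze":{"type":"number"}},"required":["series"]}

```bash
mkdir -p pics; cat > h.py <<'E'
import numpy as np, cv2
from bench import readout, imaging, order
def grab(n):
    i=imaging.camera_info(n); im,d=imaging.grab_frame(n); return i,im,d
def world(i,d,u,v):
    f=200/np.tan(np.radians(i['fovy'])/2); z=d[v,u]
    p=np.stack([(u-i['cx'])/f*z,-(v-i['cy'])/f*z,-z,np.ones_like(z)])
    return (np.linalg.inv(i['camera_from_world'])@p)[:3].T
E
python3 - <<'E'
from h import *
print(readout.observe())
for n in ('scene','wrist'):
    i,im,d=grab(n); print({k:i[k] for k in i}); cv2.imwrite(f'pics/{n}0.png',im[:,:,::-1])
    h=cv2.cvtColor(im,cv2.COLOR_RGB2HSV)
    m=cv2.inRange(h,(100,110,50),(130,255,255))
    c,l,s,ce=cv2.connectedComponentsWithStats(m)
    for k in range(1,c):
        if s[k,4]>60:
            v,u=np.where((l==k)&(d>0)); 
            if len(u)==0: print('nod',s[k]);continue
            P=world(i,d,u,v); t=P[P[:,2]>np.percentile(P[:,2],97)-4]
            q=t[:,:2]-t[:,:2].mean(0); w,e=np.linalg.eigh(q.T@q/len(q))
            print(n,s[k],'top mean',t.mean(0).round(1),'ang',np.degrees(np.arctan2(e[1,1],e[0,1])).round(1),'sd',np.sqrt(w).round(1),'zmin',P[:,2].min().round(1), 'ztop',np.percentile(P[:,2],97).round(1))
E
```

```text
{'time_s': 0.0, 'joint_positions': array([-5.87876924, 24.93542811,  1.43112715, 90.19083422, -0.66403772,
       64.97306474, -4.30254602]), 'dq': array([-0.09052345,  0.01234149,  0.05985881,  0.02269631,  0.18206909,
        0.0090274 ,  0.09561673]), 'joint_torque': array([ 3.89017032e-04, -6.67853522e+01,  9.84863900e-01, -3.14464223e+01,
       -6.05165795e-02,  4.27553023e-02,  1.12382318e-04]), 'ee_pos': array([ 6.24473458e+02, -6.26567651e-02,  2.25944438e+02]), 'tcp_rot': array([[ 5.97772738e-05,  9.99998748e-01, -1.58116444e-03],
       [ 9.99999986e-01, -6.00224548e-05, -1.55016623e-04],
       [-1.55111335e-04, -1.58115515e-03, -9.99998738e-01]]), 'wrist_force': array([-0.09067398,  0.06227027,  0.34547904]), 'wrist_torque': array([ 0.02587156, -0.05472001, -0.01220924]), 'finger_force': 0.0, 'gripper_width': 0.999302269141172}
{'fovy': 43.07330268206057, 'cx': 325.8443077670821, 'cy': 203.03156133306143, 'camera_from_world': array([[-2.49924091e-01,  9.68265383e-01, -3.12215845e-04,
         1.01179959e+02],
       [-5.29592233e-01, -1.36425891e-01,  8.37209677e-01,
   
[... 756 characters left out ...]
 'cy': 199.28016185064865, 'camera_from_world': array([[ 9.99998179e-01,  6.77008289e-04, -1.78437396e-03,
        -6.23250012e+02],
       [-1.09180368e-03,  9.69795035e-01, -2.43918835e-01,
         3.09172904e+01],
       [ 1.56534194e-03,  2.43920339e-01,  9.69794008e-01,
        -3.88587831e+02],
       [ 0.00000000e+00,  0.00000000e+00,  0.00000000e+00,
         1.00000000e+00]])}
wrist [ 259    0   51   38 1534] top mean [590.9 161.7  93.2] ang 65.5 sd [3.7 4.9] zmin 55.7 ztop 94.2
wrist [ 300  153   46   46 1482] top mean [628.6  12.9  98.6] ang 163.0 sd [3.9 9.9] zmin 55.3 ztop 99.6
wrist [224 276  27  27 473] top mean [ 524.3 -109.2   93.2] ang 80.3 sd [1.3 9.1] zmin 66.4 ztop 94.3
```

View pics/scene0.png

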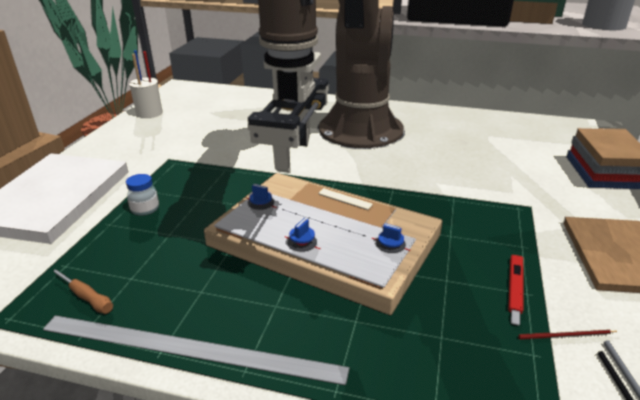

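View pics/wrist0.png

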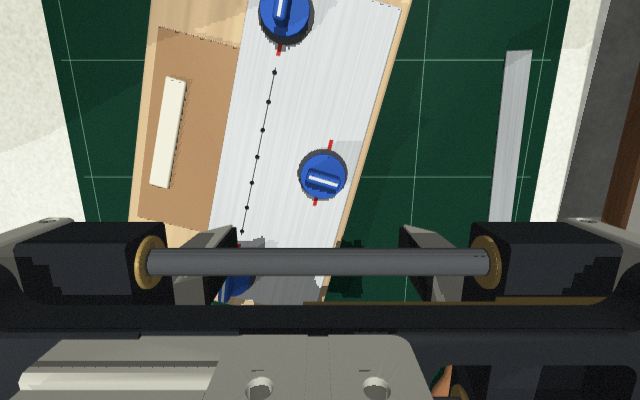

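The middle stud is open: its bar lies across the red marks (scene 300,232; wrist 323,178), at about (630, 13, 99) mm with the bar near 165°. The other two, wrist (285,15) and (237,288), are locked. I'll move closer, turn -75° and look again.

>>> {"fn": "arm_command", "kwargs": {"series": [0.001,0.009,0.013,0,0,-10,0.001,0.018,0.026,0,0,-20,0.002,0.026,0.04,0,0,-30,0.003,0.035,0.053,0,0,-40,0.003,0.044,0.066,0,0,-50]}}

```text
time_s: 0.72
ee_pos: [668.9, 3.1, 159.8]
tcp_rot: [[-0.77, 0.638, -0.001], [0.638, 0.77, 0.0], [0.001, -0.001, -1.0]]
wrist_force: [-0.3, -0.5, -0.1]
gripper_width: 0.998
finger_force: 0.0
```

>>> {"fn": "arm_command", "kwargs": {"series": [0,0,0,0,0,-10,0,0,0,0,0,-20,0,0,0,0,0,-25,0,0,0,0,0,-25,0,0,0,0,0,-25]}}

```text
time_s: 1.35
ee_pos: [668.9, 2.9, 160.5]
tcp_rot: [[-0.965, 0.261, -0.0], [0.261, 0.965, -0.0], [0.0, -0.0, -1.0]]
wrist_force: [-0.2, 0.1, -0.7]
gripper_width: 0.999
finger_force: 0.0
```

```bash
cat > look.py <<'E'
from h import *
s=readout.observe(); i,im,d=grab('wrist'); cv2.imwrite('pics/wrist1.png',im[:,:,::-1])
print(s['time_s'],s['ee_pos'],s['tcp_rot'].round(3))
h=cv2.cvtColor(im,cv2.COLOR_RGB2HSV)
m=cv2.inRange(h,(100,110,50),(130,255,255))
c,l,st,ce=cv2.connectedComponentsWithStats(m)
for k in range(1,c):
    if st[k,4]<300: continue
    u0,v0,w,hh,_=st[k]; vv,uu=np.mgrid[max(v0-5,0):min(v0+hh+5,400),max(u0-5,0):min(u0+w+5,640)]
    u,v=uu.ravel(),vv.ravel(); ok=d[v,u]>0; P=world(i,d,u[ok],v[ok])
    print(st[k],'zhist',np.histogram(P[:,2],range(40,120,4))[0])
    for lo,hi,n in ((97.5,102,'bartop'),(73,79,'flange')):
        t=P[(P[:,2]>lo)&(P[:,2]<hi)]
        if len(t)<30: continue
        (cx,cy),sz,a=cv2.minAreaRect(t[:,:2].astype(np.float32)); b=cv2.boxPoints(((cx,cy),sz,a)); e=b[1]-b[0]; f=b[2]-b[1]; e=e if np.hypot(*e)>np.hypot(*f) else f
        cen=np.array([cx,cy,s['ee_pos'][2]]); ang=np.degrees(np.arctan2(e[1],e[0]))%180
        print(n,len(t),'c',cx,cy,t[:,2].mean(),'size',sz,'ang',ang,'tool off',s['tcp_rot'].T@(cen-s['ee_pos']))
E
python3 look.py
```

```text
1.35 [668.86572267   2.92432921 160.48786953] [[-0.965  0.261 -0.   ]
 [ 0.261  0.965 -0.   ]
 [ 0.    -0.    -1.   ]]
[ 469   22   79   67 3360] zhist [ 782    8   30 1406  552    1  116 2174   69   95   81   95  161  808
    2    0    0    0    0]
flange 116 c 596.1500244140625 167.08975219726562 76.18922043976053 size (32.46711730957031, 9.712715148925781) ang 58.04998 tool off [1.13033314e+02 1.39503864e+02 2.53141521e-02]
[  83   28   79   66 3313] zhist [ 758    5   36 1344  533    0  115 2065   88  106   97  113  176  797
    2    0    0    0    0]
flange 144 c 525.7982177734375 -107.2657470703125 76.03650490786748 size (9.777610778808594, 32.30853271484375) ang 100.719025 tool off [ 1.09358409e+02 -1.43704205e+02  6.07630163e-02]
[ 287  126   59   59 2500] zhist [   0    0   34 1730  337    0    0    0 1569  349    0    0    3   14
  600  105    0    0    0]
bartop 650 c 628.7181396484375 12.508596420288086 99.18692949488162 size (11.378055572509766, 32.698734283447266) ang 162.82202 tool off [ 4.12575906e+01 -1.22374954e+00  1.60266917e-02]
flange 1914 c 628.9290771484375 12.496269226074219 75.36090888801695 size (46.80560302734375, 47.04102325439453) ang 136.79321 tool off [ 4.10507442e+01 -1.18060833e+00  1.59415247e-02]
```

View pics/wrist1.png

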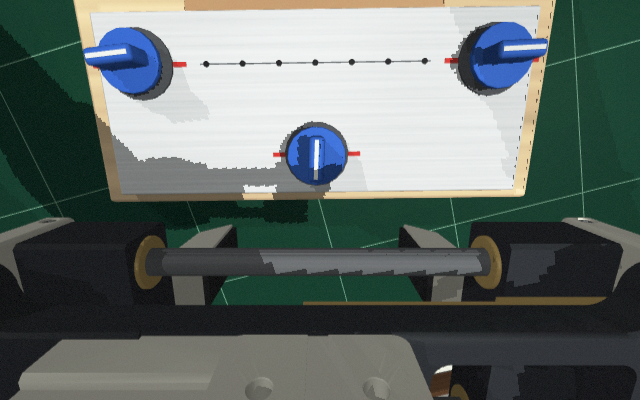

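The stud stands at wrist (317,155), axis (628.8, 12.5), heights 99 and 75, sizes 33x11 and 47, all as expected. It is 41 mm along tool x and -1 mm along y, with 2° of turn still needed.

>>> {"fn": "arm_command", "kwargs": {"series": [0.021,-0.001,0.01,0,0,2,0.041,-0.001,0.02,0,0,2,0.041,-0.001,0.045,0,0,2,0.041,-0.001,0.065,0,0,2,0.041,-0.001,0.08,0,0,2], "fingers": 120, "squeeze": 15}}

```text
time_s: 2.02
ee_pos: [628.9, 12.7, 79.9]
tcp_rot: [[-0.956, 0.293, -0.0], [0.293, 0.956, -0.0], [0.0, -0.0, -1.0]]
wrist_force: [-0.2, 0.5, -0.1]
gripper_width: 0.537
finger_force: 0.0
```

>>> {"fn": "arm_command", "kwargs": {"series": [0,0,0,0,0,0,0,0,0,0,0,0,0,0,0,0,0,0,0,0,0,0,0,0,0,0,0,0,0,0], "fingers": 255}}

```text
time_s: 2.65
ee_pos: [629.5, 12.4, 81.3]
tcp_rot: [[-0.956, 0.293, 0.001], [0.293, 0.956, -0.0], [-0.001, 0.0, -1.0]]
wrist_force: [-0.5, -0.7, 4.3]
gripper_width: 0.132
finger_force: 15.0
```

>>> {"fn": "arm_command", "kwargs": {"series": [0,0,0.003,0,0,0,0,0,0.006,0,0,0,0,0,0.009,0,0,0,0,0,0.012,0,0,0,0,0,0.012,0,0,0]}}

```text
time_s: 3.28
ee_pos: [629.5, 12.4, 69.5]
tcp_rot: [[-0.956, 0.293, 0.001], [0.293, 0.956, -0.0], [-0.001, 0.0, -1.0]]
wrist_force: [-3.0, -1.5, 11.0]
gripper_width: 0.129
finger_force: 15.0
```

```bash
cat > lk.py <<'E'
from h import *
import sys
s=readout.observe(); print(s['time_s'],s['ee_pos'],s['wrist_force'],s['wrist_torque'],s['joint_positions'].round(1))
i,im,d=grab('side'); M=np.array(i['camera_from_world']); f=200/np.tan(np.radians(i['fovy'])/2)
p=M@[629,12.5,80,1]; u=int(i['cx']+f*p[0]/-p[2]); v=int(i['cy']-f*p[1]/-p[2]); print(u,v)
c=im[max(v-70,0):v+70,max(u-90,0):u+90,::-1]; cv2.imwrite(sys.argv[1],cv2.resize(c,None,fx=4,fy=4))
h=cv2.cvtColor(im,cv2.COLOR_RGB2HSV); m=cv2.inRange(h,(100,110,30),(130,255,255))>0
V,U=np.where(m&(d>0)); P=world(i,d,U,V); r=np.hypot(P[:,0]-629,P[:,1]-12.5)
P=P[r<26]; print(len(P),np.histogram(P[:,2],np.arange(48,110,2)))
E
python3 lk.py pics/s1.png
```

```text
3.275 [629.5117852   12.43863762  69.54077514] [-2.95665403 -1.45700019 11.02186165] [-0.16130056  0.69830094  0.01724923] [  4.1  35.4 -15.   97.8  11.6  48.3  56.9]
354 226
277 (array([  0,   0,   0,   1,   4,  18,  23, 107,  62,  14,   7,   5,   5,
         5,   5,   5,   4,   6,   3,   0,   0,   1,   1,   1,   0,   0,
         0,   0,   0,   0]), array([ 48,  50,  52,  54,  56,  58,  60,  62,  64,  66,  68,  70,  72,
        74,  76,  78,  80,  82,  84,  86,  88,  90,  92,  94,  96,  98,
       100, 102, 104, 106, 108]))
```

View pics/s1.png

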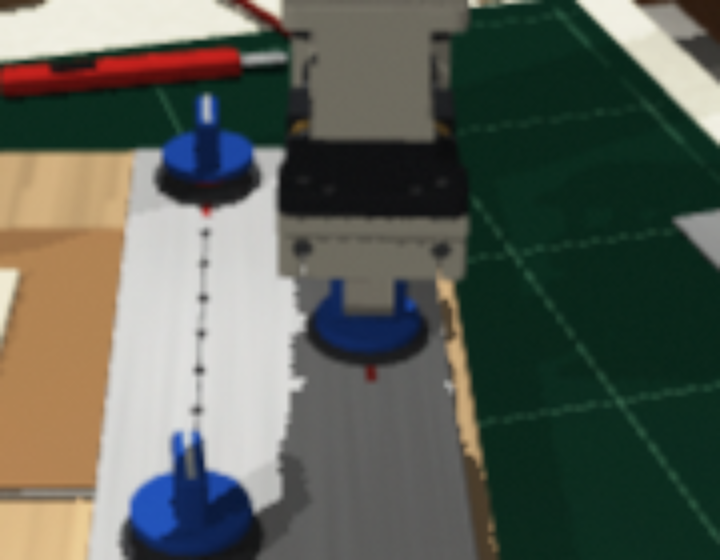

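The stud is pushed in: flange at about 64 mm in the side view (crop 368,325), with 11 N of spring force. Next I'll add 1 mm of push and turn it clockwise.

>>> {"fn": "arm_command", "kwargs": {"series": [0,0,0.001,0,0,0,0,0,0.001,0,0,10,0,0,0.001,0,0,20,0,0,0.001,0,0,30,0,0,0.001,0,0,40]}}

```text
time_s: 3.95
ee_pos: [629.6, 12.5, 69.2]
tcp_rot: [[-0.54, 0.842, 0.001], [0.842, 0.54, -0.0], [-0.001, 0.001, -1.0]]
wrist_force: [-4.2, -0.4, 13.9]
gripper_width: 0.128
finger_force: 15.0
```

>>> {"fn": "arm_command", "kwargs": {"series": [0,0,0,0,0,10,0,0,0,0,0,20,0,0,0,0,0,30,0,0,0,0,0,40,0,0,0,0,0,48]}}

```text
time_s: 4.58
ee_pos: [629.8, 12.6, 69.2]
tcp_rot: [[0.264, 0.965, 0.002], [0.965, -0.264, 0.0], [0.001, 0.002, -1.0]]
wrist_force: [-3.9, -0.3, 12.8]
gripper_width: 0.131
finger_force: 15.1
```

>>> {"fn": "arm_command", "kwargs": {"series": [0,0,0,0,0,0,0,0,0,0,0,0]}}

```text
time_s: 4.82
ee_pos: [629.9, 12.6, 69.1]
tcp_rot: [[0.258, 0.966, 0.002], [0.966, -0.259, -0.0], [0.0, 0.002, -1.0]]
wrist_force: [-3.9, -1.6, 14.3]
gripper_width: 0.128
finger_force: 15.0
```

```bash
python3 lk.py pics/s2.png
```

```text
4.825 [629.8766728   12.62053562  69.13358823] [-3.93246911 -1.61459412 14.25918163] [-0.1344513   0.86007832  0.17501391] [-11.8  34.5   8.6  99.3  -6.6  46.6 -15.1]
354 226
327 (array([  0,   0,   0,   2,   3,  17,  33, 112,  42,   7,   9,   7,   6,
         7,   8,   7,   7,   5,  11,  32,   7,   2,   1,   2,   0,   0,
         0,   0,   0,   0]), array([ 48,  50,  52,  54,  56,  58,  60,  62,  64,  66,  68,  70,  72,
        74,  76,  78,  80,  82,  84,  86,  88,  90,  92,  94,  96,  98,
       100, 102, 104, 106, 108]))
```

View pics/s2.png

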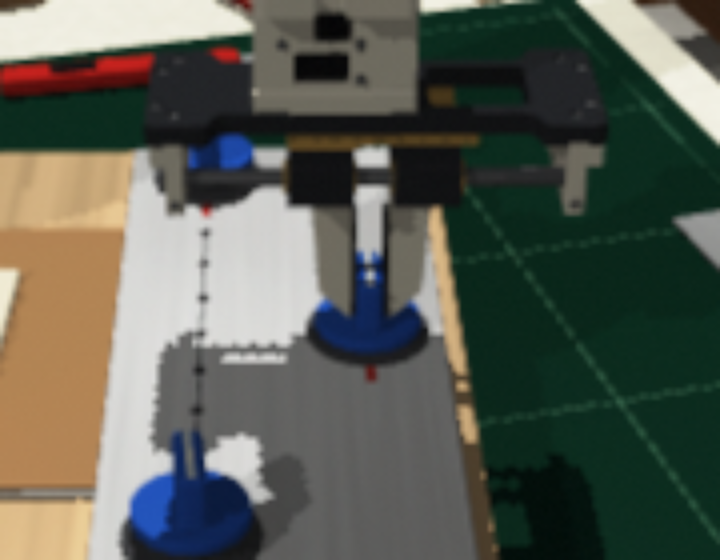

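The bar (crop 368,290) is now in line with the red mark (370,372). I'll ease up 6 mm onto the catch, open the fingers and rise.

>>> {"fn": "arm_command", "kwargs": {"series": [0,0,-0.002,0,0,0,0,0,-0.004,0,0,0,0,0,-0.006,0,0,0,0,0,-0.006,0,0,0]}}

```text
time_s: 5.38
ee_pos: [629.8, 12.6, 74.6]
tcp_rot: [[0.259, 0.966, 0.002], [0.966, -0.259, -0.0], [0.0, 0.002, -1.0]]
wrist_force: [-1.2, -0.6, 7.8]
gripper_width: 0.13
finger_force: 15.0
```

>>> {"fn": "arm_command", "kwargs": {"series": [0,0,0,0,0,0,0,0,0,0,0,0,0,0,0,0,0,0,0,0,0,0,0,0], "fingers": 110}}

```text
time_s: 5.88
ee_pos: [629.1, 12.6, 73.5]
tcp_rot: [[0.259, 0.966, -0.0], [0.966, -0.259, -0.0], [-0.0, -0.0, -1.0]]
wrist_force: [-0.7, 0.4, -0.3]
gripper_width: 0.515
finger_force: 0.0
```

>>> {"fn": "arm_command", "kwargs": {"series": [0,0,-0.01,0,0,0,0,0,-0.03,0,0,0,-0.015,0,-0.06,0,0,0,-0.035,0,-0.09,0,0,0,-0.05,0,-0.09,0,0,0]}}

```text
time_s: 6.5
ee_pos: [617.8, -36.8, 167.0]
tcp_rot: [[0.259, 0.966, 0.005], [0.966, -0.259, -0.0], [0.001, 0.005, -1.0]]
wrist_force: [-0.2, 0.9, 0.1]
gripper_width: 0.568
finger_force: 0.0
```

>>> {"fn": "arm_command", "kwargs": {"series": [0,0,0,0,0,0,0,0,0,0,0,0]}}

```text
time_s: 6.75
ee_pos: [615.8, -34.7, 162.9]
tcp_rot: [[0.258, 0.966, -0.001], [0.966, -0.258, 0.001], [0.0, -0.001, -1.0]]
wrist_force: [0.4, 0.3, -0.1]
gripper_width: 0.567
finger_force: 0.0
```

```bash
sed -i "s/97.5,102/91,97/;s/73,79/67,73/;s/wrist1.png/wrist2.png/" look.py; python3 look.py
```

```text
6.75 [615.78174623 -34.74633821 162.91959731] [[ 0.258  0.966 -0.001]
 [ 0.966 -0.258  0.001]
 [ 0.    -0.001 -1.   ]]
[ 291  116   57   58 2425] zhist [   0    0   23 1561  400    0   14 1836    2    0    0    0   72  625
    1    0    0    0    0]
bartop 672 c 628.8854370117188 12.169193267822266 93.54956444679063 size (33.901100158691406, 11.603769302368164) ang 75.07275 tool off [4.87080959e+01 5.43253927e-01 8.72525922e-03]
flange 1851 c 628.57373046875 12.241897583007812 69.83628897798431 size (46.936363220214844, 46.978118896484375) ang 128.24675 tool off [4.86978356e+01 2.23345523e-01 9.20171181e-03]
```

View pics/wrist2.png

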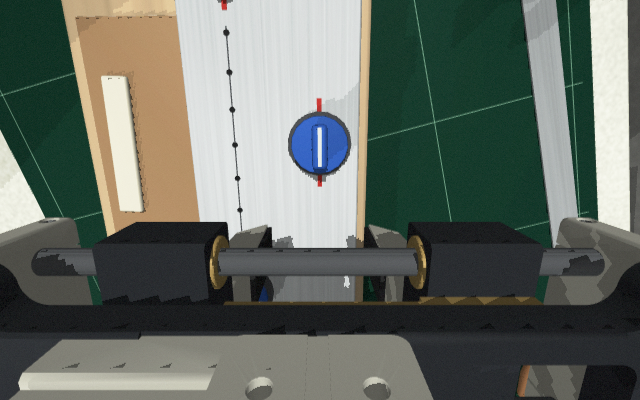

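The bar at wrist (320,147) now lines up with the red marks at (319,104) and (320,182). It has turned 88°, and its top has dropped 5.6 mm (99.2 to 93.5), so it is caught. The robot is clear of everything.

```bash
python3 -c "from bench import order; print(order.job_done())"
```

```text
the job is handed in; nothing more can be done
None
```

The open stud is pushed in, turned about 88° clockwise and caught 5.6 mm below its open height; the arm kept clear of the two locked studs, and I handed the job in (no verdict was returned).

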